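Draw the footed plaque from the leaning stack and stand it upright on the modelling stand

TASK

The plaster plaque with the thick foot is stored head down in the stack of panels leaning on the low chest. Draw it out without toppling or dragging away the other panels, turn it the right way up (you will have to set it down on its side and take it again), and stand it gently on its foot on the cork pad of the modelling stand, wholly on the pad and square with it, either face forward. Leave the panels, the figure, the pot, the bowl and the float where they are.

Things in the scene. Friction and masses are not known exactly. Their poses are not given: they have to be found in the camera images.
- plaque: plaster plaque, 0.25 to 0.46 kg: panel 95 wide (y), 14 thick (x), with a thick foot across one end (95 wide, 48 deep, 24 high, 17 mm proud of both faces), 185 over all; both faces alike. Stored head down, foot up, 40 mm clear above the other panels. Origin: centre of the plain head end; z runs head to foot (foot at z 161 to 185, centre of mass near 112). On its long side edge it stands by itself
- plaque_sole (a point): centre of the plaque's sole (under the foot), 185 mm from the body origin along its z; same axes as the plaque
- chest: low wooden chest, fixed, 200 wide (y), 90 deep (x), 90 high, left or right on the table, turned up to 0.2 rad; x points away from the robot. Origin: at table height 50 mm beyond the middle of its far face, so the chest spans x -140 to -50. The stack stands on the table beyond it and leans back towards the robot on its far top edge; the chest's top is bare
- slab_wide: plywood board 160 wide, 112 high, 14 thick; leans by about 0.22 rad towards the robot, on the chest, in any of its four layers; origin: centre of its lower end; its z runs up the panel, its x is square to its faces and points away from the robot, its y along its width
- slab_square: plaster slab 130 wide, 118 high, 14 thick; leans by about 0.22 rad towards the robot, on the chest, in any of its four layers; origin: centre of its lower end; its z runs up the panel, its x is square to its faces and points away from the robot, its y along its width
- slab_stepped: plaster slab 140 wide, 116 high, 14 thick, its top 26 mm only 80 wide; leans by about 0.22 rad towards the robot, on the chest, in any of its four layers; origin: centre of its lower end; its z runs up the panel, its x is square to its faces and points away from the robot, its y along its width
- stand: low wooden modelling stand, fixed, 330 wide (y), 150 deep (x), 30 high, on the other side of the table from the chest, turned up to 0.2 rad; origin: at table height 50 mm on the robot's side of its centre (it spans x -25 to 125); x away from the robot
- pad (a point): centre of the thin cork pad let into the stand's top, 30 mm above the table; the pad is 75 deep (stand's x) and 130 wide (stand's y)
- figure: plaster figure standing on the stand on one side of the pad (left or right), loose: round, 225 high, 36 mm greatest radius; origin: centre of its underside, about 118 mm from the pad's centre. A gripper leaning over it would hit it
- pot: small terracotta cup without handle, 60 high, 34 mm radius at the rim, loose, on the stand on the other side of the pad; origin: centre of its underside
- bowl: white plaster-mixing bowl, 50 high, 50 mm radius, loose on the table beyond the stack; origin: centre of its underside
- float: plasterer's float (steel blade 150 by 75 by 12, wooden grip on top, 57 high), loose on the table between the robot and the stand; origin: centre of the blade's underside, x along the blade's length
There are look-alikes about, which are no part of the job. What is shaped like the plaque but black or yellow is not meant.

How it is judged (in metres and radians):
On the way:
1. the plaque is out of the stack, the other panels still leaning (horizontal distance between plaque and chest above 0.17 m and angle between each of slab_wide, slab_square, slab_stepped's own z axis and vertical below 0.6 rad), for 0.1 s.
At the end, for the whole second after the job is handed in: The plaque stands head up within 4 deg of vertical, sole within 4 mm of the stand's top and 15 mm (pad's depth) and 19 mm (width) of the pad's centre, square to the stand within 0.2 rad, at rest; the other panels still lean (under 0.6 rad) (angle between plaque's own z axis and vertical above 3.07 rad and z of plaque_sole in the frame of pad between -0.004 and 0.004 m and x of plaque_sole in the frame of pad between -0.015 and 0.015 m and y of plaque_sole in the frame of pad between -0.019 and 0.019 m and angle between the x axis of plaque and the x axis of stand, either way round below 0.2 rad and linear speed of plaque below 0.02 m/s and angle between each of slab_wide, slab_square, slab_stepped's own z axis and vertical below 0.6 rad); the robot touches nothing.
It fails at once if a panel of the stack topples, or its foot is dragged more than 40 mm (angle between any of slab_wide, slab_square, slab_stepped's own z axis and vertical above 0.6 rad or distance of any of slab_wide, slab_square, slab_stepped from where it was at the start of the episode above 0.04 m).
It fails at once if the figure or the pot is pushed more than 20 mm or tipped (distance of any of figure, pot from where it was at the start of the episode above 0.02 m or angle between any of figure, pot's own z axis and vertical above 0.2 rad).
It fails at once if the bowl or the float is pushed more than 20 mm or tipped (distance of any of bowl, float from where it was at the start of the episode above 0.02 m or angle between any of bowl, float's own z axis and vertical above 0.2 rad).
It fails at once if the plaque is dropped or banged on the stand (over 80 N) (contact force between plaque and stand above 80 N).
It also fails if it takes over 72 s, if anything falls off the work surface, if the arm or the gripper's body presses on something with over 40 N, if the wrist force passes 120 N, or if a joint passes its speed limit or range.

ROBOT

A 7-joint arm with a two-finger parallel gripper is mounted at the origin on the work surface. World frame = base frame: x ahead of the robot, y to its left, z up, the work surface at z = 0. Lengths are in m, angles in degrees, forces in N, time in s.
With the tool pointing down it reaches from about 0.4 to 0.875 m from the base axis. Payload 6.5 kg.
Tool frame: the origin (TCP) lies between the finger pads; the fingertips stand 14 mm ahead of it and the grasp point (between the pads) lies 5 mm behind it; z points along the fingers, y is the line along which they close (so a half turn about z gives the same grasp; the last joint's range is limited). The gripper opens to 85 mm and grips with 20 to 120 N. Pads are 22 mm wide; open, the fingers measure 114 mm over their backs; the gripper's body (76 mm by 85 mm) begins 54 mm behind the grasp point. The pads swing forward as they close: fully open they stand 13 mm farther back than shut.
Start: joints at [68.457, 30.733, -0.252, 88.115, 0.149, 61.152, -4.079], TCP at [0.198, -0.619, 0.206] pointing down, gripper open.
Joint ranges: [-154.64, 154.64], [-21.42, 123.67], [-72.66, 72.17], [13.99, 137.28], [-74.86, 254.86], [10.95, 109.41], [-158.01, 158.01]. Speed limits (degrees/s): [136.94, 136.94, 180, 180, 180, 180, 180].

INTERFACE

Orientations are given as a 3x3 rotation matrix whose columns are the frame's x, y, z axes.
In Python, from station import r, hand, solve_ik, eyes, workorder, monitor gives the robot as it stands. Calls block until the motion is done:
- r.move_to(position, orientation): joint-space move of the TCP to a pose.
- r.move_straight(position, orientation=None, speed=0.15): straight line of the TCP; orientation=None keeps the orientation; speed is the mean speed in m/s.
- r.move_j(angles): joint-space move.
- hand.gripper_to(opening, squeeze=None): finger opening in m; squeeze is the grip in N (None keeps the last); returns when the fingers have stopped.
- r.wait(seconds).
- solve_ik(position, orientation): joint angles nearest the present ones, or None.
- eyes.camera(name): name is "side" or "top"; returns the picture (400x640x3 uint8, red, green, blue); there is no depth.
- eyes.camera_params(name): a dict with "fx", "fy", "cx", "cy" (pixels), "eye" and "orientation" of the camera in the world. Camera axes: x right, y up, looking along -z (the intrinsics and any distortion apply to the point x, -y, -z); pixel columns grow to the right and rows downward; lengths in m; the calibration is good to about 2 mm. A picture is of the moment at which its call begins. camera_params takes no time and is no camera call.
A pose or a line that the arm cannot do raises r.MotionError and nothing moves.
- workorder.sign_off(): hands the job in; it is judged then, once.
Readings, each from a call of its own:
- monitor.read_time_s(): time.
- monitor.read_joints(): joint angles.
- monitor.read_joint_velocities(): joint speeds.
- monitor.read_tau(): joint torques, N m.
- monitor.read_ee_pos(): TCP position.
- monitor.read_tool_rot(): TCP orientation.
- monitor.read_force(): force on the tool from outside, world axes, zero at the start.
- monitor.read_wrist_torque(): the same for the moment, N m.
- monitor.read_gripper_width(): finger opening in m.
- monitor.read_grip_force(): force on a finger pad.
Only numpy, scipy, OpenCV 4.12 (cv2) and the standard library are available. Lean on these libraries where they do the work, as an engineer would, in place of code of your own. Each camera call takes 0.05 s, during which the arm holds its last target. There are 200 camera calls.

## Working session

There is one attempt and no reset: what is moved stays moved. The work goes in short steps, each a Python script; the robot and the scene stay as the last script left them, time stands still between calls to the robot, and variables do not carry over. Pictures are saved under pics/ and viewed, at most 13 in all, crops included, and the job is handed in when it is done.

```bash
ls; mkdir -p pics
python3 - <<'E'
from station import r, hand, solve_ik, eyes, workorder, monitor
import cv2,numpy as np
for n in("side","top"):
    im=eyes.camera(n); cv2.imwrite(f"pics/{n}0.png",im[:,:,::-1]); p=eyes.camera_params(n); print(n,p)
print(monitor.read_time_s(),monitor.read_tool_rot(),monitor.read_ee_pos())
E
```

```text
pics
side {'fx': 496.229550671082, 'fy': 496.229550671082, 'cx': 322.60014795136095, 'cy': 194.91215859370112, 'eye': array([0.78803454, 1.09801635, 1.03999644]), 'orientation': array([[-0.97648268, -0.11010418,  0.18536088],
       [ 0.2147653 , -0.57216085,  0.79152247],
       [ 0.01890631,  0.81271706,  0.58235172]])}
top {'fx': 448.4199341052882, 'fy': 448.4199341052882, 'cx': 314.64435149313465, 'cy': 193.36889390535808, 'eye': array([ 0.39865566, -0.10465862,  1.60667457]), 'orientation': array([[ 0.01198672,  0.99620935, -0.08615832],
       [-0.99991216,  0.01242937,  0.00460295],
       [ 0.0056564 ,  0.08609558,  0.99627082]])}
0.1 [[ 9.52363162e-01  3.04965587e-01 -6.31260896e-04]
 [ 3.04966209e-01 -9.52361958e-01  1.52048975e-03]
 [-1.37491816e-04 -1.64057166e-03 -9.99998645e-01]] [ 0.19795599 -0.61848051  0.2055635 ]
```

View pics/side0.png

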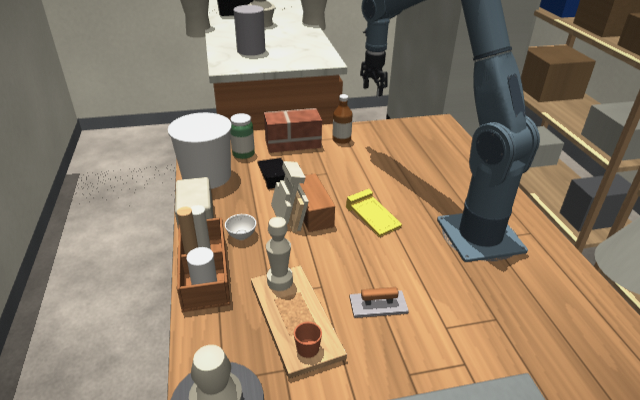

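View pics/top0.png

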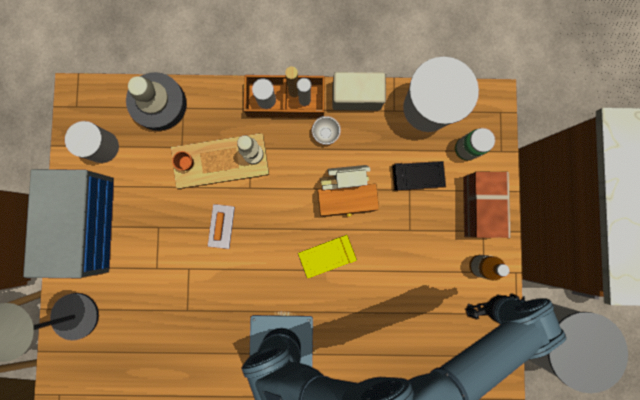

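Candidates for the plaque: the white foot-up piece in the stack (side 293,172; top 350,178), the black one lying flat (side 273,172; top 418,175) and the yellow one lying flat (side 374,212; top 327,256). The white one fits the description. The chest is at top (348,200), the stand at (220,162), the float at (221,227), the bowl at (325,130), the figure at (248,150) and the pot at (183,162). One close crop to check.

Run:
```python
import cv2,numpy as np
a=cv2.imread("pics/top0.png")[150:225,305:395]; b=cv2.imread("pics/side0.png")[150:240,255:345]
c=cv2.imread("pics/top0.png")[125:195,160:280]
A=cv2.resize(a,(400,333),interpolation=cv2.INTER_CUBIC);B=cv2.resize(b,(400,400),interpolation=cv2.INTER_CUBIC)
C=cv2.resize(c,(343,200),interpolation=cv2.INTER_CUBIC)
o=np.zeros((600,800,3),np.uint8);o[:333,:400]=A;o[:400,400:]=B;o[400:,:343]=C
cv2.imwrite("pics/crop0.png",o)
```

```text
(no output)
```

View pics/crop0.png

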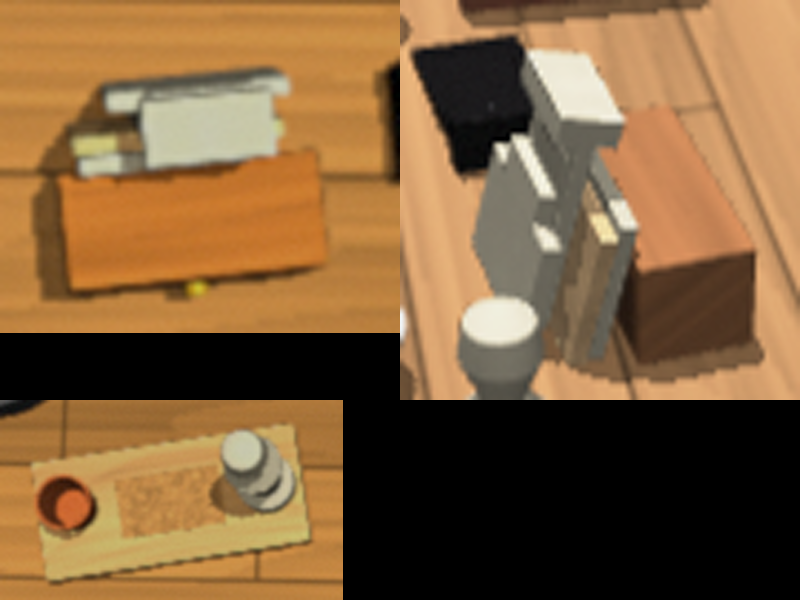

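The crop confirms it. The white plaque is the third layer out from the chest, with its sole facing up at about top (337..367, 171..188). Behind the chest come the square slab, then the wide board, then the plaque, with the stepped slab outermost. The figure is on the right (-y) of the pad and the pot on the left. Next I'll measure.

```bash
cat > h.py <<'E'
from station import r, hand, solve_ik, eyes, workorder, monitor
import cv2, numpy as np
P={n:eyes.camera_params(n) for n in("side","top")}
def ray(n,u,v):
    p=P[n]; d=p["orientation"]@np.array([(u-p["cx"])/p["fx"],-(v-p["cy"])/p["fy"],-1.]); return p["eye"],d/np.linalg.norm(d)
def onz(n,uv,z):
    e,d=ray(n,*uv); return e+d*(z-e[2])/d[2]
def tri(a,b):
    e1,d1=ray("top",*a); e2,d2=ray("side",*b)
    s=np.linalg.lstsq(np.c_[d1,-d2],e2-e1,rcond=None)[0]
    p,q=e1+s[0]*d1,e2+s[1]*d2; return (p+q)/2,np.linalg.norm(p-q)
def unit(v): v=np.asarray(v,float); return v/np.linalg.norm(v)
def rot(z,y):   # tool rotation from approach z, closing y
    z=unit(z); x=unit(np.cross(y,z)); return np.c_[x,np.cross(z,x),z]
E
python3 - <<'E'
from h import *
np.set_printoptions(precision=4,suppress=True)
k=4.444
top=[(305+x/k,150+y/k) for x,y in[(142,97),(272,92),(277,155),(146,168)]] # far-left,far-right,near-right,near-left
for c,z in zip(top,(.1857,.1857,.175,.175)): print("sole",onz("top",c,z))
side=[(255+(x-400)/k,150+y/k) for x,y in[(563,125),(527,54),(586,54),(622,122)]] # far-left(+y far),far-right,near-right,near-left
for i,j in((0,0),(1,1),(2,2),(3,3)): print("tri",*tri(top[i],side[j]))
im=cv2.imread("pics/top0.png"); hsv=cv2.cvtColor(im,cv2.COLOR_BGR2HSV)
ch=[(305+x/k,150+y/k) for x,y in[(62,178),(318,152),(325,265),(72,292)]]
Q=np.array([onz("top",c,.09) for c in ch]);print("chest",Q[:,:2],[np.linalg.norm(Q[i]-Q[i-1]) for i in range(4)])
k=2.857
st=[(160+x/k,125+y/k) for x,y in[(32,65),(295,25),(310,142),(50,181)]]
pd=[(160+x/k,125+y/k) for x,y in[(117,78),(222,62),(228,120),(125,137)]]
for nm,s in(("stand",st),("pad",pd)):
    Q=np.array([onz("top",c,.03) for c in s]);print(nm,Q[:,:2],Q.mean(0),[np.linalg.norm(Q[i]-Q[i-1]) for i in range(4)])
for nm,c,z in(("float",(221,227),.02),("bowl",(325,130),.05),("yellow",(327,256),.03),("figtop",(246,143),.255),("pot",(183,161),.09),("floatcorners",(234,206),.012),("fc2",(208,247),.012),("ycorner",(298,250),.02),("ycorner",(355,250),.03),("bottle",(490,267),.1)): print(nm,onz("top",c,z)[:2])
E
```

```text
sole [ 0.5915 -0.1817  0.1857]
sole [ 0.5963 -0.2752  0.1857]
sole [ 0.552  -0.2802  0.175 ]
sole [ 0.5413 -0.1855  0.175 ]
tri [ 0.5908 -0.1816  0.1773] 0.003744837149971313
tri [ 0.5986 -0.2764  0.1785] 0.002588767625668677
tri [ 0.5537 -0.2811  0.1705] 0.002672971417468137
tri [ 0.5438 -0.1863  0.1703] 0.004063973336874598
chest [[ 0.5413 -0.1262]
 [ 0.5638 -0.322 ]
 [ 0.4772 -0.3274]
 [ 0.4543 -0.1347]] [np.float64(0.08742264304643024), np.float64(0.19712544490069006), np.float64(0.0867023921756625), np.float64(0.19396865332729496)]
stand [[0.6914 0.3998]
 [0.7462 0.074 ]
 [0.5993 0.0522]
 [0.5467 0.3719]] [0.6459 0.2244 0.03  ] [np.float64(0.1473060193720727), np.float64(0.33040510973205317), np.float64(0.14852839084374378), np.float64(0.3240013815334071)]
pad [[0.6764 0.2936]
 [0.6982 0.1638]
 [0.6255 0.1544]
 [0.6026 0.2813]] [0.6507 0.2233 0.03  ] [np.float64(0.07480281621340254), np.float64(0.13169983974838745), np.float64(0.07335394223133894), np.float64(0.12891291231420832)]
float [0.4128 0.2166]
bowl [ 0.7581 -0.1457]
yellow [ 0.3163 -0.1577]
figtop [0.6673 0.1005]
pot [0.635  0.3386]
floatcorners [0.4879 0.1743]
fc2 [0.342  0.2619]
ycorner [ 0.3355 -0.0559]
ycorner [ 0.3382 -0.2553]
bottle [ 0.29   -0.6989]
```

```bash
cat > plan.py <<'E'
from h import *
from itertools import product
S=np.array([.5715,-.2308,.179]); YP=.10; LE=.22; YS=.167; PAD=np.array([.6485,.2238,.030])
Xw=lambda y:np.array([np.cos(y),np.sin(y),0]); Yw=lambda y:np.array([-np.sin(y),np.cos(y),0]); Z=np.array([0,0,1.])
zp=np.cos(LE)*Z-np.sin(LE)*Xw(YP); R_st=np.c_[np.cross(Yw(YP),zp),Yw(YP),zp]; O_st=S-.185*zp
def lying(yaw,c,h=0.):  # foot towards Yw(yaw); c = xy of plaque mid-length
    z=Yw(yaw); y=-Z; R=np.c_[np.cross(y,z),y,z]; return R,np.array([c[0],c[1],.0475+h])-.0925*z
def final(h=0.):
    R=np.c_[Xw(YS),-Yw(YS),-Z]; return R,PAD+(.185+h)*Z
def tool(R,O,g,th,which,s):  # which: 1 foot grip, 2 head grip; th deg
    t=np.radians(th); a=R@np.array([0,np.sin(t),-np.cos(t) if which==1 else np.cos(t)])
    return O+R@np.array(g)+.005*a, rot(a,s*R[:,0])
G1=(0,0,.173); G2=(0,-.022,.06)
E
python3 - <<'E'
from plan import *
np.set_printoptions(precision=0,suppress=True,linewidth=150)
f=lambda q: None if q is None else np.round(q)
for th,s in product((20,30,45),(1,-1)):
    print(th,s,[f(solve_ik(*tool(R_st,O_st+d*zp,G1,th,1,s))) for d in(0,.15)])
for th,s,yaw in product((45,60),(1,-1),(0,-.8,.8,1.57)):
    print("lay",th,s,yaw,f(solve_ik(*tool(*lying(yaw,(.45,-.48)),G1,th,1,s))),"head",f(solve_ik(*tool(*lying(yaw,(.45,-.48)),G2,th,2,s))))
for th,s in product((30,45,60),(1,-1)):
    print("fin",th,s,f(solve_ik(*tool(*final(),G2,th,2,s))),f(solve_ik(*tool(*final(.15),G2,th,2,s))))
E
```

```text
20 1 [array([ 55.,  38., -35.,  94.,  -4.,  54.,  36.]), array([ 57.,  26., -34.,  89., -10.,  69.,  37.])]
20 -1 [array([  26.,   33.,    7.,   96.,  -32.,   59., -121.]), array([  26.,   22.,    9.,   91.,  -28.,   73., -128.])]
30 1 [array([ 57.,  43., -35.,  88.,  -9.,  63.,  42.]), array([ 59.,  32., -35.,  84., -14.,  77.,  41.])]
30 -1 [array([  30.,   39.,    7.,   90.,  -37.,   69., -116.]), array([  29.,   28.,   10.,   86.,  -34.,   82., -122.])]
45 1 [array([ 58.,  53., -35.,  78., -15.,  76.,  47.]), array([ 61.,  42., -35.,  77., -19.,  87.,  44.])]
45 -1 [array([  33.,   48.,    8.,   80.,  -43.,   86., -112.]), array([  32.,   37.,   13.,   79.,  -43.,   97., -117.])]
lay 45 1 0 [-16.  50.  36. 122.  69.  19. -58.] head [ 64.  73. -23.  42.  -5. 103.  50.]
lay 45 1 -0.8 [ 12.  57.   8.  80.  34.  71. -48.] head [ 80.  57. -22.  81. -27.  64.  34.]
lay 45 1 0.8 None head None
lay 45 1 1.57 [120.  69. -68. 115.  53.  19. 123.] head [ 38.  72. -21.  45.  38. 109. 111.]
lay 45 -1 0 [ 13.  42.  -0. 121.  85.  44. 115.] head [  52.   72.   14.   43.  -35.  106. -116.]
lay 4
[... 780 characters left out ...]
  66. -133.]
lay 60 -1 0.8 [ 60.  33. -20. 130. 138.  15. 135.] head [ 39.  66.  12.  49. -10.  96. -86.]
lay 60 -1 1.57 [ 83.  40. -25. 114. -35.  19.   7.] head [ 29.  59.   8.  62.  10.  84. -59.]
fin 30 1 [-14.  54. -44.  73.  56.  91. -54.] [ -9.  52. -62.  65.  63. 109. -50.]
fin 30 -1 [ -7.  61. -62.  73.  69. 101. 121.] [ -9.  52. -62.  65.  63. 109. 130.]
fin 45 1 [-23.  59. -40.  68.  63. 103. -57.] [-27.  48. -31.  63.  55. 108. -46.]
fin 45 -1 [-18.  63. -52.  68.  71. 109. 121.] [-27.  48. -31.  63.  55. 108. 134.]
fin 60 1 [-36.  63. -21.  63.  59. 106. -54.] [-46.  52.  -0.  61.  47. 106. -40.]
fin 60 -1 [-36.  63. -21.  63.  59. 106. 126.] [-46.  52.  -0.  61.  47. 106. 140.]
```

```bash
sed -i '$a LC=(.42,-.50); LY=-.8' plan.py
python3 - <<'E'
from plan import *
p,R=tool(R_st,O_st,G1,45,1,1); a=R[:,2]
hand.gripper_to(.085,100)
r.move_straight(np.array(monitor.read_ee_pos())+[0,0,.12],speed=.25)
r.move_to(p-.11*a,R)
r.move_straight(p-.05*a,speed=.1)
print(monitor.read_time_s(),monitor.read_ee_pos(),p-.05*a,monitor.read_force())
cs=[cv2.resize(eyes.camera(n)[y:y+100,x:x+100,::-1],(400,400),interpolation=cv2.INTER_CUBIC) for n,x,y in(("top",300,130),("side",250,140))]
cv2.imwrite("pics/pre.png",np.hstack(cs))
E
```

```text
3.4083 [ 0.57050523 -0.26367323  0.19870944] [ 0.57037302 -0.26289265  0.1983421 ] [ 0.0577328  -0.05581526  0.07794035]
```

View pics/pre.png

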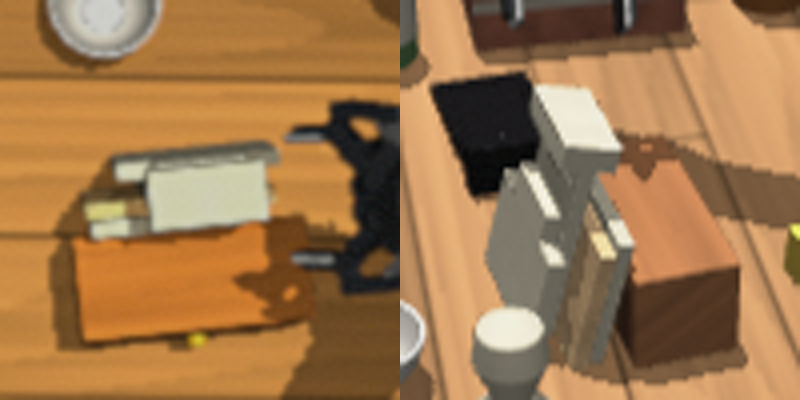

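Run:
```python
from plan import *
print(tri((371.5,163.5),(279,146.5)),tri((373,195),(306.5,146)))
print(monitor.read_ee_pos(),monitor.read_tool_rot(),monitor.read_gripper_width())
```

```text
(array([ 0.61206466, -0.28567592,  0.23382089]), np.float64(0.0004737556667070724)) (array([ 0.51795659, -0.29279043,  0.2212742 ]), np.float64(0.004762111216052007))
[ 0.57058908 -0.26394365  0.19879679] [[-0.22388654  0.97096066  0.0843221 ]
 [ 0.68924472  0.0965682   0.71806427]
 [ 0.68906932  0.21888349 -0.69084983]] 0.0846251253623866
```

Run:
```python
from plan import *
cs=[cv2.resize(eyes.camera(n)[y:y+100,x:x+100,::-1],(400,400),interpolation=cv2.INTER_CUBIC) for n,x,y in(("top",300,130),("side",250,110))]
cv2.imwrite("pics/pre2.png",np.hstack(cs)); print(monitor.read_ee_pos())
```

```text
[ 0.57054384 -0.26362674  0.19866754]
```

View pics/pre2.png

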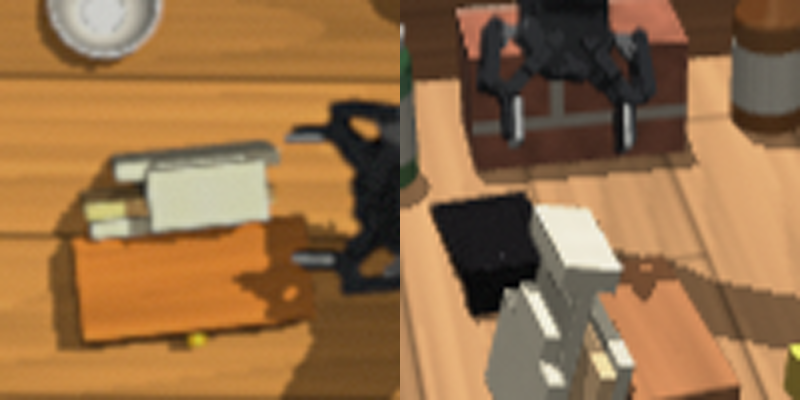

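Run:
```python
import cv2,numpy as np
a=cv2.imread("pics/top0.png")[280:340,450:530]; b=cv2.imread("pics/side0.png")[40:110,340:410]
cv2.imwrite("pics/start.png",np.hstack([cv2.resize(a,(400,300),interpolation=cv2.INTER_CUBIC),cv2.resize(b,(300,300),interpolation=cv2.INTER_CUBIC)]))
```

```text
(no output)
```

View pics/start.png

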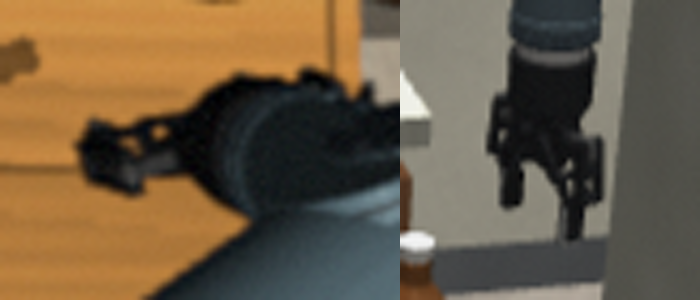

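Run:
```python
from plan import *
e,d=ray("side",373,92); print(e+d*(-.619-e[1])/d[1], e+d*(-.645-e[1])/d[1])
def proj(n,X):
    p=P[n];c=p["orientation"].T@(np.array(X)-p["eye"]);return p["cx"]-p["fx"]*c[0]/c[2],p["cy"]+p["fy"]*c[1]/c[2]
print(proj("side",(.198,-.619,.205)),proj("side",(.198,-.619,.245)),proj("top",(.198,-.619,.205)))
```

```text
[ 0.19395361 -0.619       0.2439188 ] [ 0.18495771 -0.645       0.23186415]
(np.float64(371.2450762116994), np.float64(101.2966576553726)) (np.float64(372.02607330972063), np.float64(91.81518678316625)) (np.float64(478.2219659293644), np.float64(299.49644466742933))
```

Both views, at both poses, show the fingertips about 39 mm behind where the reported TCP implies, along the tool axis. In this picture they are at about top (372,163) and (373,195). I'll go to the reported grasp pose, which should fall short, and look again before going deeper.

Run:
```python
from plan import *
p,R=tool(R_st,O_st,G1,45,1,1); a=R[:,2]
r.move_straight(p,speed=.06)
print(monitor.read_force(),monitor.read_ee_pos())
cs=[cv2.resize(eyes.camera(n)[y:y+80,x:x+80,::-1],(400,400),interpolation=cv2.INTER_CUBIC) for n,x,y in(("top",310,140),("side",250,120))]
cv2.imwrite("pics/pre3.png",np.hstack(cs))
```

```text
[-0.47748508 -0.10158085 -0.16345531] [ 0.57469442 -0.22744434  0.16402829]
```

View pics/pre3.png

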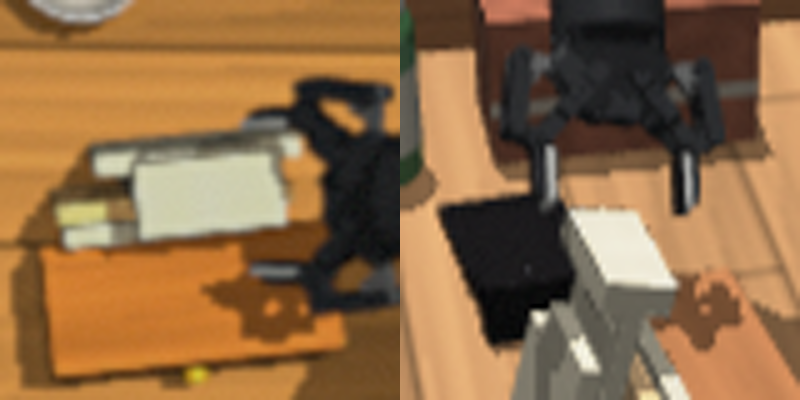

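Run:
```python
from plan import *
t1,e1=tri((359.4,164.8),(279.4,161.4));t2,e2=tri((360,194),(306.4,162.4));m=(t1+t2)/2
p,R=tool(R_st,O_st,G1,45,1,1)
C=O_st+.173*zp
print(t1,e1,t2,e2,m,"C",C); print("tip rel C in tool axes",R.T@(m-C),"tip rel tcp",R.T@(m-np.array(monitor.read_ee_pos())))
```

```text
[ 0.6149037  -0.25249495  0.19767518] 0.0033298654766472356 [ 0.5246225  -0.2568833   0.18070241] 0.005901771366548542 [ 0.5697631  -0.25468913  0.18918879] C [ 0.57410567 -0.23053856  0.16728923]
tip rel C in tool axes [-0.00053425 -0.00179052 -0.03283607] tip rel tcp [-0.0002801  -0.00193424 -0.03730733]
```

Confirmed: the open tips sit 37 mm behind the reported TCP, so I'll add a 38 mm tool correction, then grip and lift along the panel.

```bash
sed -i 's/+\.005\*a, rot/+.043*a, rot/; s/G1=(0,0,.173)/G1=(0.001,.003,.170)/' plan.py
python3 - <<'E'
from plan import *
st=lambda s:print(s,monitor.read_time_s(),np.round(monitor.read_force(),1),round(monitor.read_gripper_width(),4))
p,R=tool(R_st,O_st,G1,45,1,1)
for i in range(1,4):
    q=np.array(monitor.read_ee_pos()); r.move_straight(q+(p-q)*i/3,R,speed=.05); st("in")
    if np.linalg.norm(monitor.read_force())>8: raise SystemExit("contact")
hand.gripper_to(.04,100); st("grip"); print(monitor.read_grip_force())
if not .044<monitor.read_gripper_width()<.053: raise SystemExit("width")
r.move_straight(p+.05*zp,speed=.05); st("l1")
r.move_straight(p+.13*zp,speed=.05); st("l2")
r.move_straight(p+.20*zp,speed=.12); st("l3")
cs=[cv2.resize(eyes.camera(n)[y:y+100,x:x+100,::-1],(400,400),interpolation=cv2.INTER_CUBIC) for n,x,y in(("top",310,120),("side",240,110))]
cv2.imwrite("pics/lift.png",np.hstack(cs))
E
```

```text
in 5.1167 [-0.8 -0.1 -1. ] 0.0851
in 5.65 [ 0.8 -1.  -0.1] 0.0849
in 5.9833 [-1.1 -0.6 -0.7] 0.0851
grip 6.425 [ 1.6 -0.9  2.2] 0.0469
100.35318732261658
l1 7.575 [-0.4  0.4 -1.6] 0.0472
l2 9.325 [ 0.1  0.3 -2.5] 0.0468
l3 10.0583 [ 0.   0.3 -3. ] 0.0471
```

View pics/lift.png

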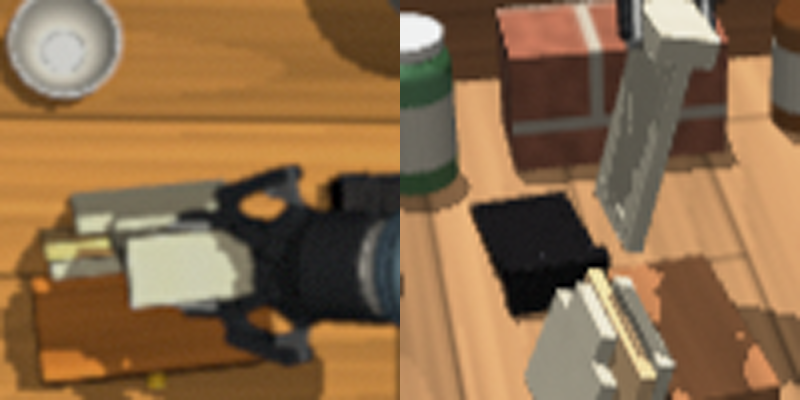

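The plaque is out and the other panels still lean. Now I'll carry it to the right and lower it onto its side until the force shows contact.

Run:
```python
from plan import *
st=lambda s:print(s,monitor.read_time_s(),np.round(monitor.read_force(),1),round(monitor.read_gripper_width(),4),np.round(monitor.read_ee_pos(),4))
p,R=tool(R_st,O_st,G1,45,1,1)
T=lambda h:tool(*lying(LY,LC,h),G1,45,1,1)
print(solve_ik(*T(.16)),solve_ik(*T(0)))
r.move_straight(np.array(monitor.read_ee_pos())+[-.03,-.15,.05],speed=.2); st("side")
r.move_to(*T(.16)); st("above")
r.move_straight(T(.03)[0],speed=.12)
r.move_straight(T(.012)[0],speed=.05); r.wait(.3); st("near"); f0=monitor.read_force()[2]
h=.012
while h>-.012:
    h-=.0015; r.move_straight(T(h)[0],speed=.03); r.wait(.05)
    f=monitor.read_force()[2]-f0
    if f>4: break
r.wait(.2); st("down h=%.4f f=%.1f"%(h,f))
```

```text
[ 24.22254097  44.41194375  -5.35448234  84.48172285  43.98994619
  79.69719151 -45.75423322] [ 16.33899422  57.6098128    7.06117047  85.09510314  38.21538005
  64.92307966 -49.83762892]
side 11.1083 [ 0.3  1.8 -3.2] 0.0468 [ 0.5055 -0.3495  0.3789]
above 12.5167 [-0.4 -0.4 -2.7] 0.0471 [ 0.4543 -0.4678  0.1742]
near 14.5583 [-1.4 -0.6 -3.2] 0.0471 [ 0.4546 -0.468   0.0263]
down h=0.0030 f=5.8 16.5583 [0.3 2.2 5.1] 0.0472 [ 0.4546 -0.468   0.0176]
```

Run:
```python
from plan import *
p,R=tool(*lying(LY,LC,0),G1,45,1,1)
hand.gripper_to(.085); r.wait(.2)
q=np.array(monitor.read_ee_pos()); 
r.move_straight(q-.11*R[:,2],speed=.12)
r.move_straight(q-.11*R[:,2]+[-.0,.0,.15],speed=.25); print(monitor.read_time_s())
t=eyes.camera("top");s=eyes.camera("side");np.savez("pics/l.npz",t=t,s=s)
a=cv2.resize(t[190:290,370:470,::-1],(400,400),interpolation=cv2.INTER_CUBIC)
b=cv2.resize(s[60:180,270:390,::-1],(400,400),interpolation=cv2.INTER_CUBIC)
cv2.imwrite("pics/lay.png",np.hstack([a,b]))
```

```text
19.0417
```

View pics/lay.png

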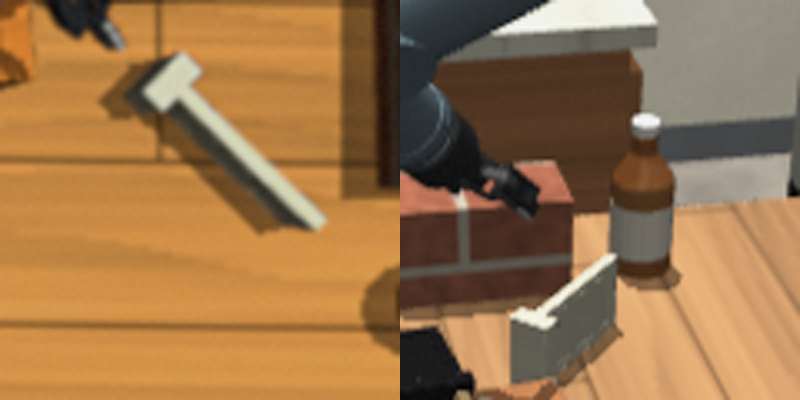

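It stands on its long edge. In the top view the sole's mid-edge is at about (410.5,208) and the head end at (449,246). Now the head-side grip pose from these points.

Run:
```python
from plan import *
t=np.load("pics/l.npz")["t"][190:290,370:470]; hsv=cv2.cvtColor(t,cv2.COLOR_RGB2HSV)
m=((hsv[...,2]>165)&(hsv[...,1]<70)).astype(np.uint8)
n,l,s,c=cv2.connectedComponentsWithStats(m); i=1+np.argmax(s[1:,4]); v,u=np.nonzero(l==i); print(s[i])
X=np.array([onz("top",(370+a,190+b),.095) for a,b in zip(u,v)])[:,:2]
H=onz("top",(449,246),.095)[:2]; S2=onz("top",(410.5,208.3),.095)[:2]; print("hand",H,S2,np.linalg.norm(H-S2))
d=unit(S2-H); w=np.array([-d[1],d[0]]); t=(X-H)@d; k=(t>.01)&(t<.15)   # panel pixels only
pc=np.polyfit(t[k],((X-H)@w)[k],1); d2=unit(d+pc[0]*w); w2=np.array([-d2[1],d2[0]])
H2=H+pc[1]*w; tt=(X-H2)@d2; h=H2+d2*(tt.max()-.185+.001)
print("len",np.ptp(tt),"head",h,"dir",d2,"yaw",np.arctan2(-d2[0],d2[1]),"panel thick",4*np.std(((X-H2)@w2)[k])*.866)
print("planned head",np.array(LC)-.0925*Yw(LY)[:2])
yaw=np.arctan2(-d2[0],d2[1]); c=h+.0925*d2; print("LC",c)
for th in(45,50,55,60): print(th,[None if q is None else np.round(q) for q in(solve_ik(*tool(*lying(yaw,c),G2,th,2,1)),solve_ik(*tool(*final(.12),G2,th,2,1)),solve_ik(*tool(*final(),G2,th,2,1)))])
```

```text
[ 37  13  44  44 273]
hand [ 0.35776665 -0.56455762] [ 0.48280306 -0.43604079] 0.1793060972053714
len 0.1816535387683782 head [ 0.35807924 -0.56828915] dir [0.68958785 0.72420204] yaw -0.7609197933560053 panel thick 0.012775322771216178
planned head [ 0.35364456 -0.56444537]
LC [ 0.42186612 -0.50130046]
45 [array([ 87.,  63., -35.,  78., -12.,  63.,  28.]), array([-30.,  48., -19.,  69.,  48.,  97., -46.]), array([-30.,  55., -19.,  72.,  50.,  90., -53.])]
50 [array([ 85.,  60., -34.,  80., -10.,  60.,  25.]), array([-33.,  50., -18.,  68.,  51., 100., -46.]), array([-33.,  57., -18.,  70.,  52.,  94., -53.])]
55 [array([ 83.,  57., -32.,  82.,  -8.,  57.,  23.]), array([-35.,  52., -16.,  67.,  53., 103., -47.]), array([-35.,  60., -16.,  69.,  54.,  97., -54.])]
60 [array([ 81.,  55., -30.,  84.,  -5.,  55.,  20.]), array([-37.,  53., -13.,  66.,  55., 106., -47.]), array([-37.,  62., -14.,  67.,  55., 100., -54.])]
```

```bash
cat >> plan.py <<'E'
LC=(.4219,-.5013); LY=-.761; G2=(0,-.024,.050); TH2=60
E
python3 - <<'E'
from plan import *
st=lambda s:print(s,monitor.read_time_s(),np.round(monitor.read_force(),1),round(monitor.read_gripper_width(),4),np.round(monitor.read_ee_pos(),4))
p,R=tool(*lying(LY,LC,0),G2,TH2,2,1); a=R[:,2]
st("s"); hand.gripper_to(.06)
r.move_to(p-.12*a+[0,0,.12],R); st("hi")
r.move_straight(p-.10*a,speed=.2)
for d in(.05,.03,.015,0):
    r.move_straight(p-d*a,speed=.06); st(d)
    if np.linalg.norm(monitor.read_force())>8: raise SystemExit("contact")
hand.gripper_to(.008,110); r.wait(.1); st("grip"); print(monitor.read_grip_force())
if monitor.read_gripper_width()<.011: raise SystemExit("miss")
r.move_straight(p+[0,0,.03],speed=.05); r.wait(.2); st("lift")
r.move_straight(p+[0,0,.25],speed=.2); st("up")
s=eyes.camera("side");t=eyes.camera("top");np.savez("pics/u.npz",t=t,s=s)
E
```

```text
s 19.1417 [-0.2  0.2 -0.2] 0.0851 [ 0.5092 -0.4132  0.2424]
hi 20.7417 [0.3 1.3 0.4] 0.0602 [ 0.3682 -0.5579  0.2581]
0.05 22.5667 [ 0.3 -0.4 -0.1] 0.0598 [ 0.3901 -0.5351  0.0778]
0.03 23.05 [-1.  -0.3  0.7] 0.0603 [ 0.3972 -0.5269  0.0599]
0.015 23.45 [ 0.6 -0.2 -0.1] 0.0599 [ 0.4024 -0.5213  0.0468]
0 23.85 [-0.3 -0.3 -0. ] 0.06 [ 0.4075 -0.5159  0.0338]
grip 24.4417 [-0.6 -1.5  3. ] 0.0131 [ 0.4074 -0.5171  0.0346]
107.56988883018494
lift 25.3917 [-0.6  0.6 -3.1] 0.0127 [ 0.4073 -0.5163  0.0639]
up 26.6417 [ 0.3  0.2 -2.4] 0.0127 [ 0.4069 -0.5159  0.2828]
```

Run:
```python
from plan import *
st=lambda s:print(s,monitor.read_time_s(),np.round(monitor.read_force(),1),round(monitor.read_gripper_width(),4),np.round(monitor.read_ee_pos(),4))
def F(h,dx=0): p,R=tool(*final(h),G2,TH2,2,1); return p+dx*Xw(YS),R
for h,dx in((.25,-.2),(.2,-.2),(.06,-.2),(.06,0),(0,0)): print(h,dx,solve_ik(*F(h,dx)))
print(monitor.read_joints())
r.move_straight(np.array(monitor.read_ee_pos())+[-.03,.10,.08],speed=.2); st("up")
r.move_to(*F(.2,-.2)); st("A")
s=eyes.camera("side");t=eyes.camera("top");np.savez("pics/A.npz",t=t,s=s)
```

```text
0.25 -0.2 [-54.29408588  28.35254305  -0.25311184  91.02789514  39.88347772
 106.76582693 -49.95902619]
0.2 -0.2 [-39.86190592  33.02662153 -20.84726384  92.59872841  44.69121095
 108.87830787 -59.85506616]
0.06 -0.2 [-33.08060831  46.24614292 -31.11262714  95.91172381  49.9924879
 104.04908134 -74.03815575]
0.06 0 [-33.49940461  57.76738578 -20.83054033  66.40262234  59.13979193
 106.37282275 -51.68340947]
0 0 [-28.59479251  64.17728716 -31.09773468  66.03826979  66.77829622
 108.79215346 -57.11910852]
[ 72.25240476  36.1503939  -15.63140472  75.85498983 -20.14042203
  78.27788492  20.95615066]
up 27.55 [ 0.5 -0.2 -3.5] 0.0126 [ 0.3767 -0.4165  0.3619]
A 29.875 [ 0.   0.3 -1.9] 0.0124 [0.454  0.1762 0.3436]
```

Run:
```python
from plan import *
st=lambda s:print(s,monitor.read_time_s(),np.round(monitor.read_force(),1),round(monitor.read_gripper_width(),4),np.round(monitor.read_ee_pos(),4))
def F(h,dx=0): p,R=tool(*final(h),G2,TH2,2,1); return p+dx*Xw(YS),R
r.move_straight(*F(.06,-.2),speed=.15); st("B")
r.move_straight(*F(.04,0),speed=.12); r.wait(.2); st("C")
s=eyes.camera("side");t=eyes.camera("top");np.savez("pics/C.npz",t=t,s=s)
a=cv2.resize(t[110:210,160:290,::-1],(390,300),interpolation=cv2.INTER_CUBIC)
b=cv2.resize(s[200:380,230:350,::-1],(400,600),interpolation=cv2.INTER_CUBIC)
o=np.zeros((600,800,3),np.uint8);o[:300,:390]=a;o[:,400:]=b;cv2.imwrite("pics/C.png",o)
```

```text
B 31.0583 [-0.3  0.2 -2.3] 0.0128 [0.4538 0.1778 0.2042]
C 33.0833 [ 0.5  0.6 -2.7] 0.0129 [0.6506 0.2108 0.1837]
```

View pics/C.png

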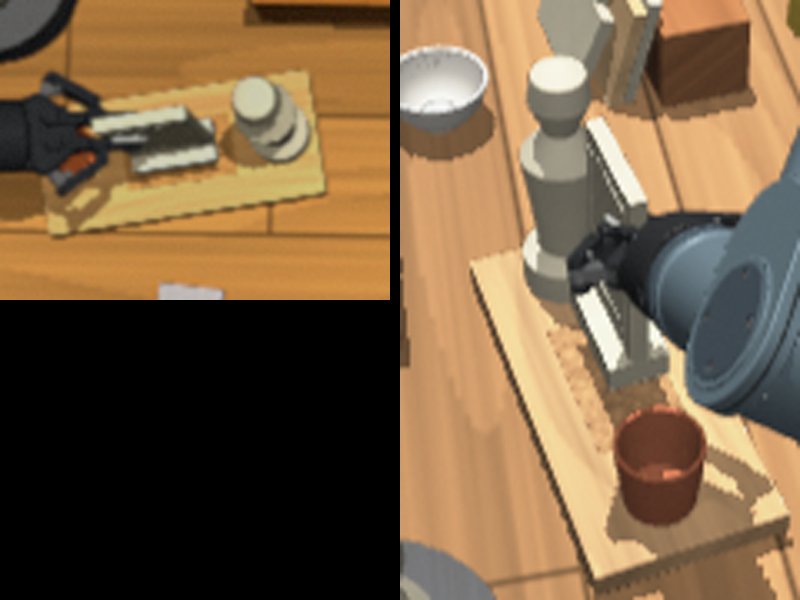

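Run:
```python
from plan import *
def inst(X): d=X-PAD; return np.round([d@Xw(YS),d@Yw(YS)],4)
s=lambda x,y:(230+(x-400)/3.333,200+y/3.333); t=lambda x,y:(160+x/3,110+y/3)
print("sole +y end corners", inst(onz("side",s(613,387),.07)),inst(onz("side",s(668,370),.07)),"expect ±.024,.0475")
print("head ends",inst(onz("top",t(91,127),.255)),inst(onz("top",t(185,113),.255)),"expect 0,±.0475")
print("foot top near -y corner",inst(onz("top",t(217,161),.094)),"expect -.024,-.0475")
# pad edges in fresh side picture 0: from start image
im=np.load("pics/C.npz")["s"]
import cv2
im=cv2.cvtColor(cv2.imread("pics/top0.png"),cv2.COLOR_BGR2HSV)[125:195,160:280]
print("stand corners mean vs PAD",inst(np.array([.6459,.2244,.03])),"pad mean",inst(np.array([.6507,.2233,.03])))
# side view of stand corners
print([inst(onz("side",s(*c),.03)) for c in((470,268),(597,578),(788,520))],"expect far ±.165 / x ±.075")
```

```text
sole +y end corners [0.0212 0.0474] [-0.0232  0.0468] expect ±.024,.0475
head ends [-0.0046  0.0467] [-0.0049 -0.0494] expect 0,±.0475
foot top near -y corner [-0.0298 -0.05  ] expect -.024,-.0475
stand corners mean vs PAD [-0.0025  0.001 ] pad mean [ 0.0021 -0.0009]
[array([ 0.0803, -0.1496]), array([0.0771, 0.1718]), array([-0.0668,  0.1763])] expect far ±.165 / x ±.075
```

The plaque is upright, about 3-5 mm short of the pad centre in depth and square within about 0.02 rad. I'll shift it 4 mm and lower it until it touches.

Run:
```python
from plan import *
st=lambda s:print(s,monitor.read_time_s(),np.round(monitor.read_force(),1),round(monitor.read_gripper_width(),4),np.round(monitor.read_ee_pos(),4))
def F(h): p,R=tool(*final(h),G2,TH2,2,1); return p+.004*Xw(YS)+.002*Yw(YS),R
r.move_straight(*F(.04),speed=.03); r.move_straight(*F(.012),speed=.05); r.wait(.3); st("near"); f0=monitor.read_force()[2]
h=.012
while h>-.014:
    h-=.001; r.move_straight(F(h)[0],speed=.02); r.wait(.05); f=monitor.read_force()[2]-f0
    if f>4: break
st("h=%.4f f=%.1f"%(h,f)); print(monitor.read_wrist_torque())
s=eyes.camera("side");t=eyes.camera("top");np.savez("pics/D.npz",t=t,s=s)
```

```text
near 34.4917 [ 0.1  0.6 -3.5] 0.0128 [0.6544 0.2135 0.1558]
h=0.0010 f=5.2 37.7917 [0.  1.9 1.7] 0.0126 [0.6545 0.2135 0.1451]
[0.83331097 0.19008659 0.07631266]
```

Run:
```python
from plan import *
R=tool(*final(0),G2,TH2,2,1)[1]; q=np.array(monitor.read_ee_pos())
hand.gripper_to(.014,20); hand.gripper_to(.045); r.wait(.2)
r.move_straight(q-.13*R[:,2],R,speed=.1)
r.move_straight(q-.13*R[:,2]+[0,0,.12],speed=.2)
r.wait(.3); print(monitor.read_time_s(),monitor.read_force())
s=eyes.camera("side");t=eyes.camera("top");np.savez("pics/E.npz",t=t,s=s)
a=cv2.resize(t[110:210,160:290,::-1],(390,300),interpolation=cv2.INTER_CUBIC)
b=cv2.resize(s[200:380,230:350,::-1],(400,600),interpolation=cv2.INTER_CUBIC)
o=np.zeros((600,800,3),np.uint8);o[:300,:390]=a;o[:,400:]=b;cv2.imwrite("pics/E.png",o)
```

```text
41.2083 [-0.78258067  0.12348406  0.20708451]
```

View pics/E.png

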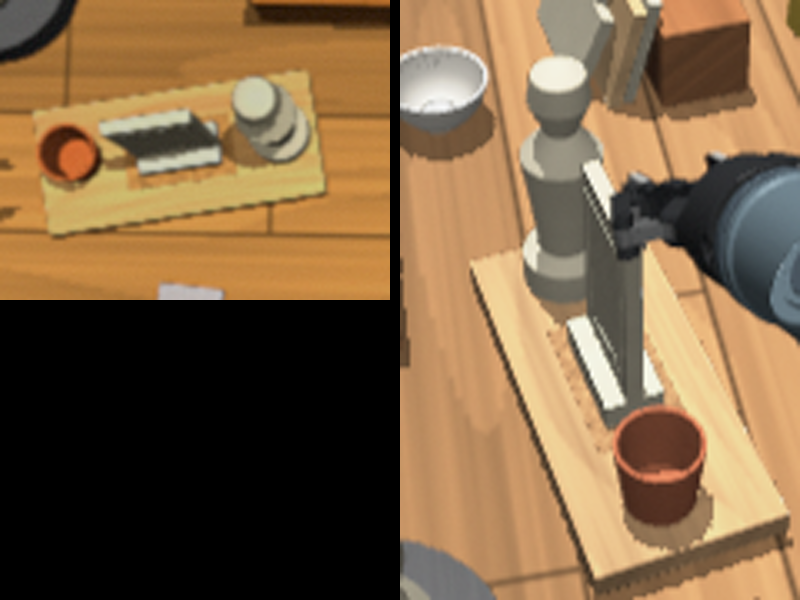

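The plaque stands on its foot, centred on the pad with about 13 mm of cork showing in front. The figure, pot and the visible panels look undisturbed, and the gripper is clear of everything.

```bash
python3 -c "
from station import workorder
print(workorder.sign_off())"
```

```text
the job is handed in; nothing more can be done
None
```

I handed the job in at about 41 s of the 72 s: the plaque stands head up on its foot, centred and square on the cork pad by the last pictures, with the panels, figure, pot and bowl in place wherever the cameras showed them (the sign-off gave no verdict).

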